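# Find the weak stage clip and move its slide to the spare bay

### The job

Three chamber slides are clipped into the slide carrier, and one of the three stage clips has gone weak. Tug the slides lightly away from their clips to find the one that slips, draw that slide out and push it gently in under the clip of the empty bay until it is fully home against the stop ledge. Leave the two firmly held slides in their places, don't disturb the other things on the desk, and let go at the end.

Things in the scene. Friction and masses are not known exactly. Their poses are not given: they have to be found in the camera images.
- carrier: slide carrier: dark plate fixed to the desk, 114 (x) x 270 (y) x 12 mm thick, origin under its centre. Four bays at y = +96, +32, -32, -96 mm. Along the +x edge a stop ledge, 5 mm above the plate; on it one steel clip per bay with thumb screw (top 30 mm above the desk), its 15 mm wide leaf pressing on the slide's bare end. Slides lie along x, end at the ledge, and come out flat on the plate towards -x
- slide_1 (a point): chamber slide clipped in any bay: glass 76 (x) x 26 (y) x 2 mm with a white well block 44 (x) x 24 (y) x 16 mm on it, gripped across the 24 mm. This point: middle of the well block, 10 mm above the glass's underside (22 mm above the desk in the carrier). The glass's middle is 12 mm further to +x; beyond the block 28 mm of bare glass stands out to +x. About 30 g
- slide_2 (a point): second slide, as slide_1, in any other bay. The clip's contact line lies 39 mm to +x of this point. Drawn 11 mm to -x the glass leaves that line; drawn 28 mm it is clear of the clip's toe and can be lifted
- slide_3 (a point): third slide, as slide_1, in any other bay. All clips look alike: a sound one lets its slide slip only at a pull of 8.5 to 12.5 N, the weak one at 1.5 to 2.5 N, so a tug of about 6 N tells them apart. Pressing the slide down while pulling adds friction. Which clip is weak changes
- slide1: the same slide as slide_1; origin under the middle of its glass, x along the glass to its bare end, z up
- slide2: the same slide as slide_2; origin under the middle of its glass, x along the glass to its bare end, z up
- slide3: the same slide as slide_3; origin under the middle of its glass, x along the glass to its bare end, z up
- spare_seat (a point): empty bay (any of the four), its clip sound: where the middle of the well block lies with the slide fully home; x is the push direction. Contact line 39 mm to +x, resting 1.5 mm over the plate; its toe starts 14 mm before that, 4.5 mm over the plate: glass laid flat 30 mm short of home slides in with 8 to 13 N, and jams if pressed down hard. Ledge rigid; over 40 N breaks the glass
- tweezers: bystander: steel tweezers, 140 mm long, 9 mm high, lying in front (-x) of the carrier, origin underneath
- vial: bystander: small glass jar with black cap, 26 mm across, 48 mm high, at the carrier's +y end, origin underneath
- dropper: bystander: amber bottle, 34 mm across, 62 mm high, at the carrier's -y end, origin underneath
- mailer: bystander: flat white plastic slide box 32 x 88 x 18 mm behind (+x) the carrier, origin underneath
- petri: bystander: covered petri dish, 92 mm across, 15 mm high, far left, origin underneath
- loupe: bystander: black eyepiece loupe, 42 mm across, 30 mm high, far right, origin underneath
- mouse: bystander: computer mouse, 112 x 60 x 32 mm, far right, origin underneath
There are look-alikes about, which are no part of the job. Leave any purple look-alike of the slide1 alone. What is shaped like the slide2 but orange is not meant.

How it is judged (in metres and radians):
On the way:
1. one slide has been drawn out of its clip (distance of any of slide_1, slide_2, slide_3 from where it was at the start of the episode above 0.025 m), for 0.1 s.
At the end, for the whole second after the job is handed in: the weak clip's slide lies flat and still under the spare clip, within 3 mm of home lengthwise, 5 mm sideways, 0.1 rad in yaw; the other two are within 6 mm of where they began, each pressed down by a sound clip (over 4 N on the carrier) ((((x of slide_1 in the frame of spare_seat between -0.003 and 0.003 m and y of slide_1 in the frame of spare_seat between -0.005 and 0.005 m and z of slide_1 in the frame of spare_seat between -0.002 and 0.002 m and angle between the x axis of slide_1 and the x axis of spare_seat, either way round below 0.1 rad and angle between slide_1's own z axis and vertical below 0.05 rad and contact force between slide1 and carrier above 4 N and linear speed of slide1 below 0.01 m/s) and distance of each of slide_2, slide_3 from where it was at the start of the episode below 0.006 m and contact force between each of slide2, slide3 and carrier above 4 N) or ((x of slide_2 in the frame of spare_seat between -0.003 and 0.003 m and y of slide_2 in the frame of spare_seat between -0.005 and 0.005 m and z of slide_2 in the frame of spare_seat between -0.002 and 0.002 m and angle between the x axis of slide_2 and the x axis of spare_seat, either way round below 0.1 rad and angle between slide_2's own z axis and vertical below 0.05 rad and contact force between slide2 and carrier above 4 N and linear speed of slide2 below 0.01 m/s) and distance of each of slide_1, slide_3 from where it was at the start of the episode below 0.006 m and contact force between each of slide1, slide3 and carrier above 4 N) or ((x of slide_3 in the frame of spare_seat between -0.003 and 0.003 m and y of slide_3 in the frame of spare_seat between -0.005 and 0.005 m and z of slide_3 in the frame of spare_seat between -0.002 and 0.002 m and angle between the x axis of slide_3 and the x axis of spare_seat, either way round below 0.1 rad and angle between slide_3's own z axis and vertical below 0.05 rad and contact force between slide3 and carrier above 4 N and linear speed of slide3 below 0.01 m/s) and distance of each of slide_1, slide_2 from where it was at the start of the episode below 0.006 m and contact force between each of slide1, slide2 and carrier above 4 N))); the robot touches nothing.
It fails at once if a second slide is dragged more than 8 mm from its place (only one slide may be taken out) (distance of each of slide_1, slide_2 from where it was at the start of the episode above 0.008 m or distance of each of slide_1, slide_3 from where it was at the start of the episode above 0.008 m or distance of each of slide_2, slide_3 from where it was at the start of the episode above 0.008 m).
It fails at once if a glass slide is forced against the carrier with more than 40 N (contact force between any of slide1, slide2, slide3 and carrier above 40 N).
It fails at once if one of the other things on the desk is pushed more than 25 mm or knocked over (distance of any of tweezers, vial, dropper, mailer, petri, loupe, mouse from where it was at the start of the episode above 0.025 m or angle between any of tweezers, vial, dropper, mailer, petri, loupe, mouse's own z axis and vertical above 0.5 rad).
It also fails if it takes over 72 s, if anything falls off the work surface, if the arm or the gripper's body presses on something with over 40 N, if the wrist force passes 120 N, or if a joint passes its speed limit or range.

### The arm

A 6-joint arm with a two-finger parallel gripper is mounted at the origin on the work surface. World frame = base frame: x ahead of the robot, y to its left, z up, the work surface at z = 0. Lengths are in m, angles in degrees, forces in N, time in s.
With the tool pointing down it reaches from about 0.3 to 0.775 m from the base axis. Payload 14.6 kg.
Tool frame: the origin (TCP) lies between the finger pads; the fingertips stand 22 mm ahead of it and the grasp point (between the pads) lies 3 mm ahead of it; z points along the fingers, y is the line along which they close (so a half turn about z gives the same grasp; the last joint's range is limited). The gripper opens to 94 mm and grips with 3 to 60 N. Pads are 16 mm wide; open, the fingers measure 119 mm over their backs; the gripper's body (75 mm by 177 mm) begins 78 mm behind the grasp point.
Start: joints at [-70.164, 17.183, 87.147, -0, 75.671, -3.816], TCP at [0.221, -0.504, 0.227] pointing down, gripper open.
Joint ranges: [-173.82, 173.82], [-45.26, 126.66], [13.44, 144.39], [-59.66, 239.66], [0, 175.72], [-146.38, 146.38]. Speed limits (degrees/s): [127.2, 127.2, 147.25, 180, 180, 180].

### API

Orientations are given as [roll, pitch, yaw] about the fixed x, y, z axes, in that order (R = Rz(yaw) Ry(pitch) Rx(roll)).
In Python, from cell import manip gives the robot as it stands. The module is installed in compiled form; this text tells all that it offers.
- The arm moves only by the tool arm_command, never from a script. Its argument "motion" is a list of rows, each a list of 3 entries, a list of its own where there are three numbers: the turn, a rotation vector about the tool's x, y, z as a fraction of full scale, then the shift along the tool's x, y, z as a fraction of full scale, then the opening, from -1 (shut) to 1 (fully open). A call has 1 to 20 rows; each row is the pose to reach, as a shift and turn from the pose commanded when the call began, along the tool's axes at that moment, turning the shorter way round; what a row does not reach only later rows make up. Full scale, the value 1, is 8 cm for a shift and pi rad for a turn. A row lasts 1/10 s, in which the tool goes at most 50 mm and 8.59 degrees, less where a joint would pass 70% of its speed; a pose out of reach is approached as far as the arm can. A call with a number of a shift or a turn outside -1 to 1 is refused whole. A call with a gripper value outside its range is refused whole. The fingers move at their own pace and stop on an object; "force" is the grip in N (left out, the last holds). Time passes only in rows, so rows that repeat a pose let the fingers close. It gives the time, the measured TCP pose, the force, the opening and the grip force at its end, in the units of the state.
- manip.read_state(): the state, without advancing time (a new reading comes with each control period).
- manip.capture(name): name is "side" or "top" or "wrist"; returns the picture (420x560x3 uint8, blue, green, red); there is no depth.
- manip.calibration(name): a dict with "intrinsics" (3x3 intrinsics, pixels), "D" ([k1, k2, p1, p2, k3] as OpenCV has them; the pictures are not rectified), "rvec" (rotation vector, rad) and "tvec" (3), from world to camera coordinates, as OpenCV has them; the wrist camera has in their place "mount" (4x4, takes a point from camera to tool coordinates, whose origin is the TCP and whose axes are the flange's). Camera axes: x right, y down, z forward; pixel columns grow to the right and rows downward; lengths in m; the calibration is good to about 2 mm. A picture is of the moment at which its call begins: read the wrist's pose just before it. calibration takes no time and is no camera call.
- manip.close_job(): hands the job in; it is judged then, once.
The state is a dict: "clock": time; "joints": joint angles; "joint_vel": joint speeds; "effort": joint torques, N m; "position": TCP position; "tool_rot": TCP orientation; "contact_force": force on the tool from outside, world axes, zero at the start; "wrist_torque": the same for the moment, N m; "width": opening from 0.0 (shut) to 1.0 (fully open); "finger_force": force on a finger pad.
Only numpy, scipy, OpenCV 4.12 (cv2) and the standard library are available. Lean on these libraries where they do the work, as an engineer would, in place of code of your own. Each camera call takes 0.05 s, during which the arm holds its last target. There are 200 camera calls.

## Working session

There is one attempt and no reset: what is moved stays moved. The work goes in short steps, Python scripts to look and compute and a tool call to move; the robot and the scene stay as the last step left them, time stands still between calls to the robot, and variables do not carry over. Pictures are saved under pics/ and viewed, at most 10 in all, crops included, and the job is handed in when it is done.

Besides the shell and the picture viewer there is one more tool, called after ">>>" as name(argument=value, ...), one argument or row to a line, values as JSON. arm_command: Moves the arm, as the interface text tells. Its arguments: {"type":"object","properties":{"motion":{"type":"array","items":{"type":"array"}},"force":{"type":"number"}},"required":["motion"]}

```bash
mkdir -p pics; python3 - <<'E'
from cell import manip
import cv2
for n in("top","side"):
    cv2.imwrite(f"pics/{n}0.png",manip.capture(n))
    c=manip.calibration(n);print(n,{k:(v.round(3).tolist() if hasattr(v,'round') else v) for k,v in c.items()})
c=manip.calibration("wrist");print(c)
print(manip.read_state())
E
```

```text
top {'intrinsics': [[464.238, 0.0, 274.022], [0.0, 464.238, 208.826], [0.0, 0.0, 1.0]], 'D': [-0.162, 0.0, 0.0, 0.0, 0.0], 'rvec': [2.096, -2.146, 0.226], 'tvec': [0.002, 0.552, 1.194]}
side {'intrinsics': [[421.528, 0.0, 277.22], [0.0, 421.528, 213.509], [0.0, 0.0, 1.0]], 'D': [0.039, 0.0, 0.0, 0.0, 0.0], 'rvec': [2.357, -0.516, 0.226], 'tvec': [-0.522, 0.206, 0.922]}
{'intrinsics': array([[352.58682878,   0.        , 281.28037612],
       [  0.        , 352.58682878, 213.43441082],
       [  0.        ,   0.        ,   1.        ]]), 'D': array([0.01182014, 0.        , 0.        , 0.        , 0.        ]), 'mount': array([[ 1.32962184e-03, -9.67589092e-01, -2.52526396e-01,
         7.38716623e-02],
       [ 9.99999055e-01,  1.19832008e-03,  6.73747974e-04,
         8.35337783e-04],
       [-3.49303741e-04, -2.52527053e-01,  9.67589771e-01,
        -1.57272111e-01],
       [ 0.00000000e+00,  0.00000000e+00,  0.00000000e+00,
         1.00000000e+00]])}
{'clock': 0.1, 'joints': array([-7.01642259e+01,  1.72121950e+01,  8.71759274e+01,  2.62557048e-04,
        7.56691692e+01, -3.81620290e+00]), 'joint_vel': array([-0.03522586, -0.0362757 , -0.0359976 , -0.06669526, -0.14808328,
        0.08417403]), 'effort': array([ 2.03560347e-03, -5.32640505e+01, -3.53279185e+01,  7.09517626e-02,
        2.35345087e-02, -7.83254950e-05]), 'position': array([ 0.22057587, -0.5036105 ,  0.22695147]), 'tool_rot': array([-1.79942852e+02, -4.06685528e-03,  2.36519099e+01]), 'contact_force': array([ 0.73998708, -0.57972185,  0.12439159]), 'wrist_torque': array([-0.01597547, -0.02324299, -0.00029234]), 'finger_force': 0.0, 'width': 0.9988853585331169}
```

View pics/top0.png

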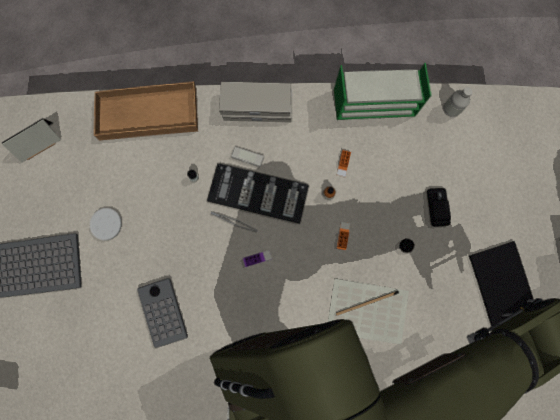

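View pics/side0.png

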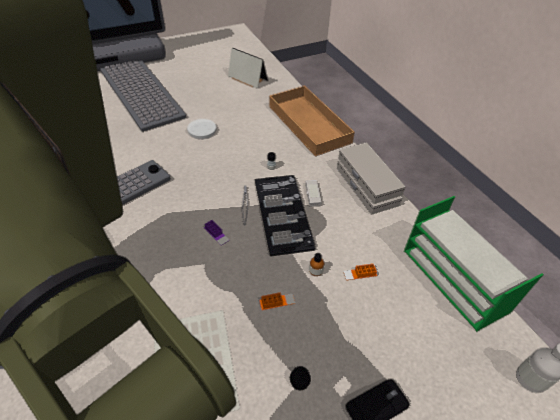

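The top view shows the carrier as a dark quad around (258,193) px, with its bays at about (225,183), (247,188), (270,194) and (291,200). The tweezers lie in front of it at (235,222). The orange and purple look-alikes are well clear of it. Next I'll measure the carrier and enlarge that area.

```bash
cat > h.py <<'E'
import numpy as np,cv2
from scipy.spatial.transform import Rotation as R
from cell import manip
def cam(n,st=None):
    c=manip.calibration(n);K=np.array(c["intrinsics"]);D=np.array(c["D"])
    if n=="wrist":
        T=np.eye(4);T[:3,:3]=R.from_euler("xyz",st["tool_rot"],degrees=True).as_matrix();T[:3,3]=st["position"]
        W=np.linalg.inv(T@c["mount"]);Rm,t=W[:3,:3],W[:3,3]
    else: Rm=cv2.Rodrigues(np.array(c["rvec"],float))[0];t=np.array(c["tvec"]).ravel()
    return K,D,Rm,t
def ray(C,px,z):
    K,D,Rm,t=C
    p=cv2.undistortPoints(np.array(px,float).reshape(-1,1,2),K,D).reshape(-1,2)
    d=np.c_[p,np.ones(len(p))]@Rm; o=-Rm.T@t
    return o+d*((z-o[2])/d[:,2])[:,None]
def proj(C,P):
    K,D,Rm,t=C
    return cv2.projectPoints(np.array(P,float).reshape(-1,3),cv2.Rodrigues(Rm)[0],t,K,D)[0].reshape(-1,2)
E
python3 - <<'E'
from h import *
im=cv2.imread("pics/top0.png");C=cam("top")
g=cv2.cvtColor(im,cv2.COLOR_BGR2GRAY)
m=(g<60).astype(np.uint8);m[:140]=0;m[235:]=0;m[:,:200]=0;m[:,320:]=0
m=cv2.morphologyEx(m,cv2.MORPH_CLOSE,np.ones((9,9)))
cs,_=cv2.findContours(m,0,2);c=max(cs,key=cv2.contourArea)
r=cv2.minAreaRect(c);b=cv2.boxPoints(r);print(b)
P=ray(C,c.reshape(-1,2),0.012)[:,:2].astype(np.float32)
r=cv2.minAreaRect(P);print(r);print(cv2.boxPoints(r))
crop=im[150:235,195:320];cv2.imwrite("pics/crop0.png",cv2.resize(crop,None,fx=6,fy=6,interpolation=cv2.INTER_CUBIC))
E
```

```text
[[206.43372 201.34607]
 [215.97417 161.82135]
 [308.96967 184.26855]
 [299.4292  223.79327]]
((0.6080187559127808, 0.03311078995466232), (0.26827892661094666, 0.1168355867266655), 74.8783950805664)
[[ 0.51663095 -0.08114465]
 [ 0.62942106 -0.11162338]
 [ 0.69940656  0.14736623]
 [ 0.58661646  0.17784496]]
```

View pics/crop0.png

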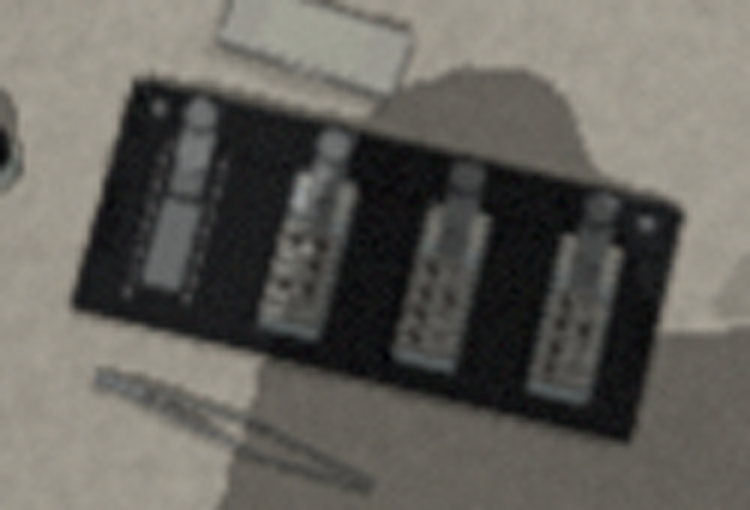

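The crop shows that the +y (leftmost) bay is empty, and the other three bays hold slides. The carrier centre is about (0.608, 0.033) with a yaw of about -15°. I'll bring the wrist camera over it.

>>> arm_command(
  motion=[
    [[0,0,0.04],[0.5,-0.3,0],1],
    [[0,0,0.076],[1,-0.6,0],1],
    [[0,0,0.076],[1,-0.6,0],1],
    [[0,0,0.076],[1,-0.6,0],1],
  ],
)

```text
clock: 0.5
position: [0.275, -0.4274, 0.2275]
tool_rot: [180.0, 0.0, 10.1]
contact_force: [0.1, -1.0, 0.0]
width: 1.002
finger_force: 0.0
```

>>> arm_command(
  motion=[
    [[0,0,0],[0.5,-0.48,0],1],
    [[0,0,0],[1,-0.96,0],1],
    [[0,0,0],[1,-0.96,0],1],
    [[0,0,0],[1,-0.96,0],1],
  ],
)

```text
clock: 0.9
position: [0.3405, -0.3382, 0.2274]
tool_rot: [180.0, 0.0, 10.1]
contact_force: [0.1, -0.6, 0.2]
width: 0.999
finger_force: 0.0
```

>>> arm_command(
  motion=[
    [[0,0,0],[0.5,-0.48,0],0],
    [[0,0,0],[1,-0.96,0],0],
    [[0,0,0],[1,-0.96,0],0],
    [[0,0,0],[1,-0.96,0],0],
  ],
)

```text
clock: 1.3
position: [0.4058, -0.2493, 0.2273]
tool_rot: [180.0, 0.0, 10.1]
contact_force: [-0.7, -0.9, -0.1]
width: 0.697
finger_force: 0.0
```

>>> arm_command(
  motion=[
    [[0,0,0],[0.5,-0.48,0],0],
    [[0,0,0],[1,-0.96,0],0],
    [[0,0,0],[1,-0.96,0],0],
    [[0,0,0],[1,-0.96,0],0],
  ],
)

```text
clock: 1.7
position: [0.4712, -0.1602, 0.2271]
tool_rot: [-180.0, 0.0, 10.0]
contact_force: [-0.5, -0.1, 0.2]
width: 0.501
finger_force: 0.0
```

>>> arm_command(
  motion=[
    [[0,0,0],[0.5,-0.48,0],0],
    [[0,0,0],[1,-0.96,0],0],
    [[0,0,0],[1,-0.96,0],0],
    [[0,0,0],[1,-0.96,0],0],
  ],
)

```text
clock: 2.1
position: [0.5366, -0.071, 0.227]
tool_rot: [180.0, 0.0, 10.0]
contact_force: [-0.4, 0.0, 0.4]
width: 0.5
finger_force: 0.0
```

>>> arm_command(
  motion=[
    [[0,0,0.046],[0.4,-0.4,0.3],0],
    [[0,0,0.092],[0.8,-0.8,0.6],0],
    [[0,0,0.139],[0.85,-0.8,0.9],0],
    [[0,0,0.139],[0.85,-0.8,0.9],0],
    [[0,0,0.139],[0.85,-0.8,0.9],0],
  ],
)

```text
clock: 2.6
position: [0.5921, 0.0027, 0.1561]
tool_rot: [180.0, 0.0, -14.9]
contact_force: [0.3, -1.2, 1.3]
width: 0.499
finger_force: 0.0
```

```bash
python3 - <<'E'
from h import *
st=manip.read_state();im=manip.capture("wrist");cv2.imwrite("pics/w1.png",im)
np.save("w1.npy",np.r_[st["position"],st["tool_rot"]]);print(st["position"],st["tool_rot"],st["clock"],st["joints"].round(1),st["contact_force"])
E
```

```text
[0.59206396 0.00265797 0.1560952 ] [ 1.79978380e+02  1.61752006e-02 -1.49013577e+01] 2.6 [ -3.3  26.2  84.6  -0.   69.2 101.6] [ 0.26046929 -1.19962167  1.34086807]
```

View pics/w1.png

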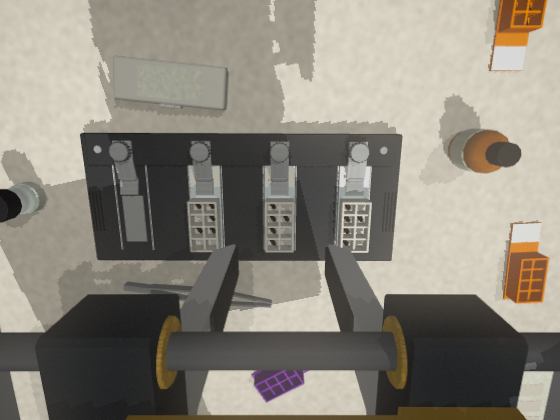

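The wrist view is clear. The empty bay is at left (132,200). The block tops are near (205,226), (280,226) and (356,226), and the plate's front edge is at row ~261. I'll fit the block edges from intensity profiles.

```bash
python3 - <<'E'
from h import *
im=cv2.imread("pics/w1.png");g=cv2.cvtColor(im,cv2.COLOR_BGR2GRAY).astype(float)
p=np.load("w1.npy");C=cam("wrist",dict(position=p[:3],tool_rot=p[3:]))
for n,(a,b) in dict(A=(180,230),B=(255,305),C=(330,382)).items():
    pr=g[206:247,a:b].max(0) if 0 else np.percentile(g[206:247,a:b],70,axis=0)
    print(n,a,pr.astype(int).tolist())
    mid=(a+b)//2
    print('   rows190', np.percentile(g[190:265,mid-8:mid+8],70,axis=1).astype(int).tolist())
crop=im[110:280,75:410];cv2.imwrite("pics/crop1.png",cv2.resize(crop,(800,406),interpolation=cv2.INTER_CUBIC))
# carrier: dark mask
m=((g<62)).astype(np.uint8);m[:120]=0;m[275:]=0;m[:,:70]=0;m[:,415:]=0
print('left col rows',[ (r,np.where(m[r])[0][[0,-1]].tolist()) for r in (140,160,180,200,220,235)])
for c in (110,180,240,310,385):
    print(c,np.where(m[:,c])[0][[0,-1]])
E
```

```text
A 180 [48, 48, 48, 48, 48, 46, 46, 66, 119, 142, 142, 128, 104, 111, 122, 139, 145, 139, 136, 129, 128, 129, 144, 147, 146, 132, 111, 127, 143, 146, 130, 122, 120, 111, 120, 146, 146, 142, 104, 107, 128, 138, 119, 118, 95, 51, 50, 50, 51, 50]
   rows190 [119, 119, 119, 122, 127, 157, 172, 170, 108, 108, 108, 112, 152, 150, 109, 110, 117, 131, 134, 142, 118, 108, 109, 122, 152, 145, 128, 129, 137, 147, 142, 145, 107, 108, 108, 112, 151, 141, 111, 108, 117, 123, 136, 127, 108, 108, 108, 112, 151, 145, 130, 141, 146, 146, 139, 108, 108, 108, 108, 109, 132, 149, 74, 50, 51, 50, 51, 56, 65, 77, 100, 147, 145, 131, 125]
B 255 [51, 50, 48, 47, 46, 46, 47, 57, 87, 110, 152, 147, 131, 151, 147, 140, 121, 111, 108, 108, 110, 129, 135, 151, 151, 151, 150, 147, 135, 130, 129, 129, 129, 129, 132, 145, 135, 152, 147, 123, 123, 56, 53, 53, 53, 54, 53, 54, 54, 54]
   rows190 [125, 122, 124, 126, 130, 152, 171, 172, 125, 108, 109, 111, 143, 151, 135, 130, 130, 139, 152, 150, 130, 108, 109, 113, 152, 150, 128, 129, 130, 138, 148, 139, 118, 109, 109, 112, 142, 151, 135, 150, 151, 141, 140, 137, 109, 10
[... 387 characters left out ...]
92]
   rows190 [167, 149, 130, 132, 135, 144, 170, 175, 145, 113, 113, 119, 172, 209, 174, 132, 137, 149, 149, 149, 171, 112, 113, 122, 193, 210, 156, 132, 145, 140, 137, 154, 154, 112, 113, 119, 173, 211, 162, 142, 144, 169, 186, 184, 111, 113, 113, 118, 173, 212, 157, 136, 135, 146, 196, 134, 114, 113, 114, 114, 124, 213, 186, 94, 98, 102, 106, 106, 108, 107, 108, 196, 201, 201, 187]
left col rows [(140, [81, 285]), (160, [84, 289]), (180, [87, 299]), (200, [90, 304]), (220, [93, 361]), (235, [95, 313])]
110 [133 259]
180 [133 259]
240 [134 259]
310 [222 258]Traceback (most recent call last):
  File "<stdin>", line 14, in <module>
IndexError: index 0 is out of bounds for axis 0 with size 0
```

View pics/crop1.png

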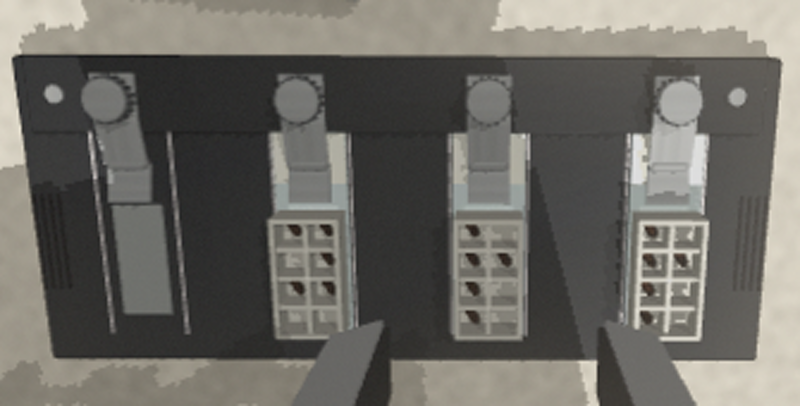

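```bash
python3 - <<'E'
from h import *
p=np.load("w1.npy");C=cam("wrist",dict(position=p[:3],tool_rot=p[3:]))
psi=np.radians(p[5]);X=np.array([np.cos(psi),np.sin(psi)]);Y=np.array([np.sin(psi),-np.cos(psi)])
B=[]
for n,c in dict(A=202.7,B=280.2,C=355.5).items():
    q=ray(C,[(c,201.5),(c,252)],.03)[:,:2];m=q.mean(0);B.append(m)
    print(n,m.round(4),'len',np.linalg.norm(q[1]-q[0]).round(4),'tool dx,dy',((m-p[:2])@X).round(4),((m-p[:2])@Y).round(4))
f=ray(C,[(97,260),(393,260)],.012)[:,:2];d=f[0]-f[1];print('front edge',f,'angle',np.degrees(np.arctan2(d[1],d[0]))-90,'len',np.linalg.norm(d))
print('front tool x',(f-p[:2])@X,(f-p[:2])@Y)
s=B[0]-B[2];print('row dir angle',np.degrees(np.arctan2(s[1],s[0]))-90,np.linalg.norm(s)/128)
spare=B[0]*0+ (B[0]+B[1]+B[2])/3+ s/np.linalg.norm(s)*.128;print('spare',spare,((spare-p[:2])@X),((spare-p[:2])@Y))
# check vs top & side
im=cv2.imread("pics/top0.png")
for b in B+[spare]: print(proj(cam("top"),[*b,.03]).round(1),proj(cam("side"),[*b,.03]).round(1))
E
```

```text
A [0.5976 0.0689] len 0.0443 tool dx,dy -0.0117 -0.0654
B [0.5809 0.0061] len 0.0442 tool dx,dy -0.0116 -0.0004
C [ 0.5648 -0.055 ] len 0.0443 tool dx,dy -0.0116 0.0627
front edge [[ 0.58829391  0.17693694]
 [ 0.51907421 -0.08409115]] angle -14.851919215418675 len 0.2700500571649533
front tool x [-0.04846009 -0.04822708] [-0.16744847  0.10260148]
row dir angle -14.830980703435486 0.0010010842739557287
spare [0.61385082 0.13039635] -0.011794489695717905 -0.12904514829224809
[[244.7 195.1]] [[273.6 198.2]]
[[267.5 200.5]] [[278.  216.1]]
[[289.8 205.7]] [[282.6 234.9]]
[[222.5 189.9]] [[269.6 181.9]]
```

Block B is 11.6 mm to tool -x of the TCP and well aligned, so I'll test it first. I'll descend until the fingertips are at 16 mm and grip it.

>>> arm_command(
  motion=[
    [[0,0,0],[-0.145,0,0.4],0],
    [[0,0,0],[-0.145,0,0.8],0],
    [[0,0,0],[-0.145,0,1],0],
    [[0,0,0],[-0.145,0,1],0],
  ],
)

```text
clock: 3.05
position: [0.5806, 0.0067, 0.0752]
tool_rot: [180.0, 0.1, -15.0]
contact_force: [0.4, -0.2, -0.1]
width: 0.5
finger_force: 0.0
```

>>> arm_command(
  motion=[
    [[0,0,0],[0,0,0.2],0],
    [[0,0,0],[0,0,0.4],0],
    [[0,0,0],[0,0,0.47],0],
    [[0,0,0],[0,0,0.47],0],
    [[0,0,0],[0,0,0.47],0],
  ],
)

```text
clock: 3.55
position: [0.582, 0.0077, 0.0394]
tool_rot: [-180.0, -0.1, -15.0]
contact_force: [-0.7, -0.2, -0.2]
width: 0.502
finger_force: 0.0
```

>>> arm_command(
  motion=[
    [[0,0,0],[0,0,0],-0.3],
    [[0,0,0],[0,0,0],-0.6],
    [[0,0,0],[0,0,0],-0.7],
    [[0,0,0],[0,0,0],-0.7],
    [[0,0,0],[0,0,0],-0.7],
    [[0,0,0],[0,0,0],-0.7],
    [[0,0,0],[0,0,0],-0.7],
  ],
  force=20,
)

```text
clock: 4.25
position: [0.5814, 0.008, 0.0381]
tool_rot: [180.0, -0.0, -15.0]
contact_force: [-2.5, -0.9, 5.6]
width: 0.252
finger_force: 20.0
```

>>> arm_command(
  motion=[
    [[0,0,0],[0,0,-0.005],-0.7],
    [[0,0,0],[0,0,-0.005],-0.7],
    [[0,0,0],[0,0,-0.005],-0.7],
  ],
)

```text
clock: 4.55
position: [0.5814, 0.008, 0.0382]
tool_rot: [180.0, -0.0, -15.0]
contact_force: [1.3, -2.7, 0.7]
width: 0.251
finger_force: 20.0
```

>>> arm_command(
  motion=[
    [[0,0,0],[-0.006,0,0],-0.7],
    [[0,0,0],[-0.006,0,0],-0.7],
    [[0,0,0],[-0.006,0,0],-0.7],
  ],
)

```text
clock: 4.85
position: [0.5813, 0.008, 0.0382]
tool_rot: [-180.0, -0.1, -15.0]
contact_force: [4.5, -3.3, -3.0]
width: 0.252
finger_force: 20.0
```

>>> arm_command(
  motion=[
    [[0,0,0],[-0.004,0,0],-0.7],
    [[0,0,0],[-0.004,0,0],-0.7],
  ],
)

```text
clock: 5.05
position: [0.5811, 0.0081, 0.0382]
tool_rot: [-180.0, -0.1, -15.1]
contact_force: [5.5, -3.3, -3.4]
width: 0.254
finger_force: 20.0
```

B holds at about 6.2 N along the pull with no movement, so its clip is sound. I'll relax, open, lift and move to slide A.

>>> arm_command(
  motion=[
    [[0,0,0],[0.011,0,0],-0.7],
    [[0,0,0],[0.011,0,0],-0.3],
    [[0,0,0],[0.011,0,0],0],
    [[0,0,0],[0.011,0,0],0],
    [[0,0,0],[0.011,0,0],0],
    [[0,0,0],[0.011,0,-0.3],0],
    [[0,0,0],[0.011,0,-0.5],0],
    [[0,0,0],[0.011,-0.3,-0.5],0],
    [[0,0,0],[0.011,-0.6,-0.5],0],
    [[0,0,0],[0.011,-0.8,-0.5],0],
    [[0,0,0],[0.011,-0.8,-0.5],0],
    [[0,0,0],[0.011,-0.8,-0.5],0],
  ],
)

```text
clock: 6.25
position: [0.5978, 0.0696, 0.078]
tool_rot: [180.0, 0.0, -15.0]
contact_force: [0.3, 0.2, 0.3]
width: 0.501
finger_force: 0.0
```

```bash
python3 - <<'E'
from h import *
st=manip.read_state();im=manip.capture("wrist");cv2.imwrite("pics/w2.png",im)
np.save("w2.npy",np.r_[st["position"],st["tool_rot"]]);print(st["position"],st["tool_rot"],st["clock"],st["width"],st["contact_force"])
E
```

```text
[0.59778696 0.06956205 0.07795017] [ 1.79982171e+02  2.94980052e-02 -1.50182385e+01] 6.25 0.500875312861184 [0.28683643 0.24962008 0.28624417]
```

View pics/w2.png

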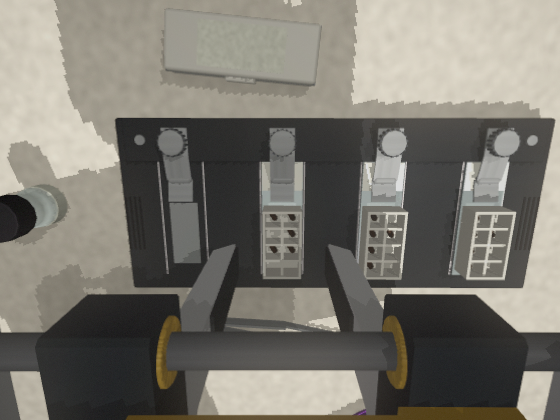

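The wrist view shows A's block centred at col ~282, midway between the fingertips (235, 329). B at (386,243) still looks seated. I'll go down and grip A.

>>> arm_command(
  motion=[
    [[0,0,0],[0,0,0.25],0],
    [[0,0,0],[0,0,0.5],0],
    [[0,0,0],[0,0,0.5],0],
    [[0,0,0],[0,0,0.5],-0.3],
    [[0,0,0],[0,0,0.5],-0.6],
    [[0,0,0],[0,0,0.5],-0.7],
    [[0,0,0],[0,0,0.5],-0.7],
    [[0,0,0],[0,0,0.5],-0.7],
    [[0,0,0],[0,0,0.5],-0.7],
    [[0,0,0],[0,0,0.495],-0.7],
  ],
  force=20,
)

```text
clock: 7.3
position: [0.5983, 0.0697, 0.0392]
tool_rot: [-180.0, -0.1, -15.1]
contact_force: [1.8, -1.5, -0.3]
width: 0.255
finger_force: 20.0
```

>>> arm_command(
  motion=[
    [[0,0,0],[-0.006,0,0],-0.7],
    [[0,0,0],[-0.006,0,0],-0.7],
    [[0,0,0],[-0.006,0,0],-0.7],
  ],
)

```text
clock: 7.6
position: [0.5983, 0.0697, 0.0392]
tool_rot: [-180.0, -0.1, -15.1]
contact_force: [3.1, -2.9, 1.6]
width: 0.253
finger_force: 20.0
```

>>> arm_command(
  motion=[
    [[0,0,0],[-0.004,0,0],-0.7],
    [[0,0,0],[-0.004,0,0],-0.7],
  ],
)

```text
clock: 7.8
position: [0.5982, 0.0697, 0.0392]
tool_rot: [-180.0, -0.2, -15.1]
contact_force: [5.8, -3.8, 1.3]
width: 0.253
finger_force: 20.0
```

A also holds, at about 6.6 N. That leaves C, so I'll release, move over and test it.

>>> arm_command(
  motion=[
    [[0,0,0],[0.01,0,0],-0.7],
    [[0,0,0],[0.01,0,0],-0.3],
    [[0,0,0],[0.01,0,0],0],
    [[0,0,0],[0.01,0,0],0],
    [[0,0,0],[0.01,0,0],0],
    [[0,0,0],[0.01,0,-0.3],0],
    [[0,0,0],[0.01,0,-0.5],0],
    [[0,0,0],[0.01,0.4,-0.5],0],
    [[0,0,0],[0.01,0.8,-0.5],0],
    [[0,0,0],[0.01,0.8,-0.5],0],
  ],
)

```text
clock: 8.8
position: [0.581, 0.0054, 0.0792]
tool_rot: [180.0, -0.0, -15.2]
contact_force: [0.3, 0.4, -0.0]
width: 0.502
finger_force: 0.0
```

>>> arm_command(
  motion=[
    [[0,0,0],[0,0.4,0],0],
    [[0,0,0],[0,0.8,0],0],
    [[0,0,0],[0,0.8,0],0],
    [[0,0,0],[0,0.8,0],0],
  ],
)

```text
clock: 9.2
position: [0.5651, -0.0536, 0.079]
tool_rot: [-180.0, -0.0, -15.1]
contact_force: [0.5, -0.3, 0.0]
width: 0.499
finger_force: 0.0
```

>>> arm_command(
  motion=[
    [[0,0,0],[0,0,0.25],0],
    [[0,0,0],[0,0,0.5],0],
    [[0,0,0],[0,0,0.5],0],
    [[0,0,0],[0,0,0.5],-0.3],
    [[0,0,0],[0,0,0.5],-0.6],
    [[0,0,0],[0,0,0.5],-0.7],
    [[0,0,0],[0,0,0.5],-0.7],
    [[0,0,0],[0,0,0.5],-0.7],
    [[0,0,0],[0,0,0.5],-0.7],
    [[0,0,0],[0,0,0.495],-0.7],
  ],
  force=20,
)

```text
clock: 10.2
position: [0.5652, -0.0537, 0.0396]
tool_rot: [-180.0, -0.1, -15.1]
contact_force: [0.9, 0.6, -0.2]
width: 0.251
finger_force: 19.9
```

>>> arm_command(
  motion=[
    [[0,0,0],[-0.006,0,0],-0.7],
    [[0,0,0],[-0.006,0,0],-0.7],
    [[0,0,0],[-0.006,0,0],-0.7],
  ],
)

```text
clock: 10.5
position: [0.5649, -0.0538, 0.0396]
tool_rot: [-180.0, -0.1, -15.1]
contact_force: [3.1, -0.3, 5.7]
width: 0.253
finger_force: 19.9
```

>>> arm_command(
  motion=[
    [[0,0,0],[-0.006,0,0],-0.7],
    [[0,0,0],[-0.006,0,0],-0.7],
  ],
)

```text
clock: 10.7
position: [0.5645, -0.0537, 0.0396]
tool_rot: [-180.0, -0.1, -15.0]
contact_force: [4.6, -0.8, 6.0]
width: 0.252
finger_force: 19.9
```

>>> arm_command(
  motion=[
    [[0,0,0],[-0.006,0,-0.006],-0.7],
    [[0,0,0],[-0.012,0,-0.006],-0.7],
    [[0,0,0],[-0.012,0,-0.006],-0.7],
  ],
)

```text
clock: 11.0
position: [0.5629, -0.0534, 0.0396]
tool_rot: [180.0, -0.0, -15.1]
contact_force: [3.0, -2.4, 3.2]
width: 0.253
finger_force: 19.9
```

C slips at about 3 N and moves with the tool, so its clip is the weak one. I'll draw it out, lift it and carry it over to the empty bay.

>>> arm_command(
  motion=[
    [[0,0,0],[-0.06,0,-0.004],-0.7],
    [[0,0,0],[-0.12,0,-0.006],-0.7],
    [[0,0,0],[-0.18,0,-0.006],-0.7],
    [[0,0,0],[-0.24,0,-0.006],-0.7],
    [[0,0,0],[-0.3,0,-0.006],-0.7],
    [[0,0,0],[-0.36,0,-0.006],-0.7],
    [[0,0,0],[-0.45,0,-0.006],-0.7],
    [[0,0,0],[-0.45,0,-0.006],-0.7],
    [[0,0,0],[-0.45,0,-0.006],-0.7],
  ],
)

```text
clock: 11.9
position: [0.5282, -0.0439, 0.0401]
tool_rot: [-180.0, -0.0, -15.0]
contact_force: [-0.3, -0.6, -0.6]
width: 0.257
finger_force: 19.9
```

>>> arm_command(
  motion=[
    [[0,0,0],[0,0,-0.15],-0.7],
    [[0,0,0],[0,0,-0.3],-0.7],
    [[0,0,0],[0,0,-0.5],-0.7],
    [[0,0,0],[0,0,-0.5],-0.7],
  ],
)

```text
clock: 12.3
position: [0.5295, -0.0441, 0.0828]
tool_rot: [-180.0, -0.2, -15.0]
contact_force: [-0.7, -0.4, 1.1]
width: 0.251
finger_force: 19.9
```

```bash
python3 - <<'E'
from h import *
st=manip.read_state();im=manip.capture("wrist");cv2.imwrite("pics/w3.png",im)
np.save("w3.npy",np.r_[st["position"],st["tool_rot"]]);print(st["position"],st["tool_rot"],st["clock"],st["width"],st["contact_force"],st["joints"].round(1))
E
```

```text
[ 0.52947895 -0.04412955  0.08275886] [-179.97293611   -0.24903504  -15.04967669] 12.3 0.2507559383301184 [-0.66112259 -0.38957274  1.07954581] [-8.7 24.3 98.4 -0.  57.  96.3]
```

View pics/w3.png

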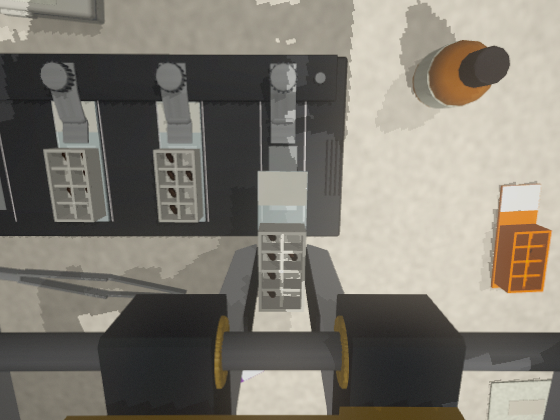

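The slide is out and held straight between the fingers at cols 258–306. Bays A and B are unchanged. I'll carry it 192 mm to the empty bay.

>>> arm_command(
  motion=[
    [[0,0,0],[0,-0.3,0],-0.7],
    [[0,0,0],[0,-0.6,0],-0.7],
    [[0,0,0],[0,-0.8,0],-0.7],
    [[0,0,0],[0,-0.8,0],-0.7],
  ],
)

```text
clock: 12.75
position: [0.5449, 0.0193, 0.0796]
tool_rot: [-180.0, 0.0, -14.9]
contact_force: [0.2, -0.2, -0.1]
width: 0.254
finger_force: 19.9
```

>>> arm_command(
  motion=[
    [[0,0,0],[0,-0.3,0],-0.7],
    [[0,0,0],[0,-0.6,0],-0.7],
    [[0,0,0],[0,-0.8,0],-0.7],
    [[0,0,0],[0,-0.8,0],-0.7],
  ],
)

```text
clock: 13.15
position: [0.5615, 0.0806, 0.0798]
tool_rot: [180.0, 0.0, -15.0]
contact_force: [0.2, 0.5, -0.4]
width: 0.254
finger_force: 19.9
```

>>> arm_command(
  motion=[
    [[0,0,0],[0,-0.3,0],-0.7],
    [[0,0,0],[0,-0.6,0],-0.7],
    [[0,0,0],[0,-0.8,0],-0.7],
    [[0,0,0],[0,-0.8,0],-0.7],
    [[0,0,0],[0,-0.8,0],-0.7],
  ],
)

```text
clock: 13.65
position: [0.5778, 0.1407, 0.0798]
tool_rot: [180.0, 0.0, -15.0]
contact_force: [-0.8, 0.3, -0.6]
width: 0.253
finger_force: 19.9
```

```bash
python3 - <<'E'
from h import *
st=manip.read_state();im=manip.capture("wrist");cv2.imwrite("pics/w4.png",im)
np.save("w4.npy",np.r_[st["position"],st["tool_rot"]]);print(st["position"],st["tool_rot"],st["clock"],st["width"],st["contact_force"],st["joints"].round(1))
E
```

```text
[0.57781693 0.1406946  0.07977422] [ 1.79976298e+02  2.04518573e-02 -1.50385868e+01] 13.65 0.25320739385023994 [-0.80322743  0.2527473  -0.59403499] [ 10.2  31.7  87.5  -0.   60.9 115.2]
```

View pics/w4.png

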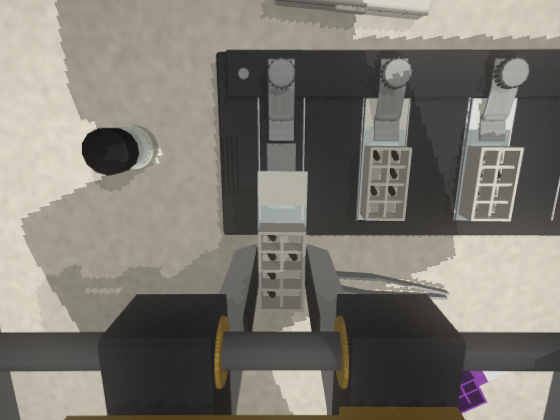

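The slide's centre (col 282.5) lines up with the bay's guide lines (259 and 304, middle 281.5). I'll lower it onto the plate.

>>> arm_command(
  motion=[
    [[0,0,0],[0,0,0.2],-0.7],
    [[0,0,0],[0,0,0.4],-0.7],
    [[0,0,0],[0,0,0.48],-0.7],
    [[0,0,0],[0,0,0.49],-0.7],
    [[0,0,0],[0,0,0.49],-0.7],
    [[0,0,0],[0,0,0.49],-0.7],
  ],
)

```text
clock: 14.3
position: [0.5782, 0.1414, 0.0412]
tool_rot: [-180.0, -0.0, -15.0]
contact_force: [-0.2, -0.1, -0.6]
width: 0.257
finger_force: 20.0
```

>>> arm_command(
  motion=[
    [[0,0,0],[0,0,0.005],-0.7],
    [[0,0,0],[0,0,0.005],-0.7],
  ],
)

```text
clock: 14.5
position: [0.5781, 0.1415, 0.0406]
tool_rot: [-180.0, -0.0, -15.0]
contact_force: [0.4, -0.8, -0.2]
width: 0.251
finger_force: 20.0
```

>>> arm_command(
  motion=[
    [[0,0,0],[0,0,0.005],-0.7],
    [[0,0,0],[0,0,0.005],-0.7],
    [[0,0,0],[0,0,0.005],-0.7],
  ],
)

```text
clock: 14.8
position: [0.578, 0.1415, 0.04]
tool_rot: [-180.0, -0.0, -15.0]
contact_force: [0.3, -0.3, 0.5]
width: 0.252
finger_force: 20.0
```

>>> arm_command(
  motion=[
    [[0,0,0],[0,0,0.005],-0.7],
    [[0,0,0],[0,0,0.005],-0.7],
    [[0,0,0],[0,0,0.005],-0.7],
  ],
)

```text
clock: 15.1
position: [0.578, 0.1415, 0.0396]
tool_rot: [-180.0, 0.0, -15.0]
contact_force: [-0.3, -0.1, 0.4]
width: 0.253
finger_force: 20.0
```

>>> arm_command(
  motion=[
    [[0,0,0],[0.05,0,0],-0.7],
    [[0,0,0],[0.1,0,0],-0.7],
    [[0,0,0],[0.15,0,0],-0.7],
    [[0,0,0],[0.2,0,0],-0.7],
    [[0,0,0],[0.25,0,0],-0.7],
    [[0,0,0],[0.25,0,0],-0.7],
  ],
  force=35,
)

```text
clock: 15.7
position: [0.5978, 0.1361, 0.0395]
tool_rot: [-180.0, -0.0, -15.1]
contact_force: [0.6, 0.5, -0.1]
width: 0.253
finger_force: 35.0
```

>>> arm_command(
  motion=[
    [[0,0,0],[0.02,0,0],-0.7],
    [[0,0,0],[0.04,0,0],-0.7],
    [[0,0,0],[0.06,0,0],-0.7],
    [[0,0,0],[0.06,0,0],-0.7],
  ],
)

```text
clock: 16.1
position: [0.6021, 0.135, 0.0396]
tool_rot: [180.0, 0.0, -15.0]
contact_force: [0.2, -0.2, -1.2]
width: 0.251
finger_force: 35.0
```

>>> arm_command(
  motion=[
    [[0,0,0],[0.0125,0,0],-0.7],
    [[0,0,0],[0.025,0,0],-0.7],
    [[0,0,0],[0.0375,0,0],-0.7],
    [[0,0,0],[0.0375,0,0],-0.7],
  ],
)

```text
clock: 16.5
position: [0.6046, 0.1343, 0.0394]
tool_rot: [180.0, 0.0, -15.0]
contact_force: [-2.5, 0.3, -0.5]
width: 0.247
finger_force: 35.0
```

>>> arm_command(
  motion=[
    [[0,0,0],[0.0125,0,0],-0.7],
    [[0,0,0],[0.025,0,0],-0.7],
    [[0,0,0],[0.025,0,0],-0.7],
  ],
)

```text
clock: 16.8
position: [0.606, 0.134, 0.0394]
tool_rot: [180.0, 0.1, -15.0]
contact_force: [-6.9, 3.1, 1.3]
width: 0.254
finger_force: 35.0
```

>>> arm_command(
  motion=[
    [[0,0,0],[0.0125,0,0],-0.7],
    [[0,0,0],[0.025,0,0],-0.7],
    [[0,0,0],[0.025,0,0],-0.7],
  ],
)

```text
clock: 17.1
position: [0.6081, 0.1335, 0.0394]
tool_rot: [180.0, 0.1, -15.0]
contact_force: [-6.6, 1.9, 1.6]
width: 0.252
finger_force: 35.0
```

>>> arm_command(
  motion=[
    [[0,0,0],[0.0125,0,0],-0.7],
    [[0,0,0],[0.025,0,0],-0.7],
    [[0,0,0],[0.025,0,0],-0.7],
  ],
)

```text
clock: 17.4
position: [0.6101, 0.1329, 0.0394]
tool_rot: [180.0, 0.1, -15.0]
contact_force: [-6.3, 2.0, -0.1]
width: 0.251
finger_force: 35.0
```

>>> arm_command(
  motion=[
    [[0,0,0],[0.0125,0,0],-0.7],
    [[0,0,0],[0.025,0,0],-0.7],
    [[0,0,0],[0.025,0,0],-0.7],
  ],
)

```text
clock: 17.7
position: [0.6119, 0.1324, 0.0394]
tool_rot: [180.0, 0.1, -15.0]
contact_force: [-5.9, 1.8, 0.8]
width: 0.254
finger_force: 35.0
```

>>> arm_command(
  motion=[
    [[0,0,0],[0.006,0,0],-0.7],
    [[0,0,0],[0.012,0,0],-0.7],
    [[0,0,0],[0.012,0,0],-0.7],
  ],
)

```text
clock: 18.0
position: [0.6128, 0.1322, 0.0394]
tool_rot: [180.0, 0.1, -15.0]
contact_force: [-6.6, 0.9, 0.5]
width: 0.251
finger_force: 35.0
```

>>> arm_command(
  motion=[
    [[0,0,0],[0.004,0,0],-0.7],
    [[0,0,0],[0.008,0,0],-0.7],
    [[0,0,0],[0.008,0,0],-0.7],
  ],
)

```text
clock: 18.3
position: [0.6134, 0.132, 0.0394]
tool_rot: [180.0, 0.1, -15.0]
contact_force: [-6.7, 2.0, 1.7]
width: 0.251
finger_force: 35.0
```

Still sliding at about 7 N, with an estimated 1.1 mm left. I'll use small steps until the ledge stops it.

>>> arm_command(
  motion=[
    [[0,0,0],[0.004,0,0],-0.7],
    [[0,0,0],[0.008,0,0],-0.7],
    [[0,0,0],[0.008,0,0],-0.7],
  ],
)

```text
clock: 18.6
position: [0.614, 0.1319, 0.0394]
tool_rot: [180.0, 0.1, -15.0]
contact_force: [-6.5, 2.4, 2.1]
width: 0.25
finger_force: 35.0
```

>>> arm_command(
  motion=[
    [[0,0,0],[0.006,0,0],-0.7],
    [[0,0,0],[0.006,0,0],-0.7],
  ],
)

```text
clock: 18.8
position: [0.6145, 0.1318, 0.0394]
tool_rot: [180.0, 0.1, -15.0]
contact_force: [-6.2, 2.1, 0.5]
width: 0.25
finger_force: 35.0
```

>>> arm_command(
  motion=[
    [[0,0,0],[0.006,0,0],-0.7],
    [[0,0,0],[0.006,0,0],-0.7],
  ],
)

```text
clock: 19.0
position: [0.6149, 0.1316, 0.0394]
tool_rot: [180.0, 0.1, -15.0]
contact_force: [-7.6, 1.3, 0.5]
width: 0.254
finger_force: 35.0
```

>>> arm_command(
  motion=[
    [[0,0,0],[0.006,0,0],-0.7],
    [[0,0,0],[0.006,0,0],-0.7],
  ],
)

```text
clock: 19.2
position: [0.6154, 0.1315, 0.0393]
tool_rot: [180.0, 0.1, -15.0]
contact_force: [-6.2, 1.1, 1.2]
width: 0.253
finger_force: 35.0
```

>>> arm_command(
  motion=[
    [[0,0,0],[0.006,0,0],-0.7],
    [[0,0,0],[0.006,0,0],-0.7],
  ],
)

```text
clock: 19.4
position: [0.6158, 0.1314, 0.0394]
tool_rot: [180.0, 0.1, -15.0]
contact_force: [-7.5, 1.9, 2.0]
width: 0.25
finger_force: 35.0
```

>>> arm_command(
  motion=[
    [[0,0,0],[0.006,0,0],-0.7],
    [[0,0,0],[0.006,0,0],-0.7],
  ],
)

```text
clock: 19.6
position: [0.6159, 0.1314, 0.0393]
tool_rot: [180.0, 0.2, -15.0]
contact_force: [-10.4, 2.2, 3.5]
width: 0.249
finger_force: 35.0
```

```bash
python3 - <<'E'
from h import *
st=manip.read_state();im=manip.capture("wrist");cv2.imwrite("pics/w5.png",im)
np.save("w5.npy",np.r_[st["position"],st["tool_rot"]]);print(st["position"],st["tool_rot"],st["clock"],st["width"],st["contact_force"],st["joints"].round(1))
crop=im[0:300,180:560];cv2.imwrite("pics/crop5.png",cv2.resize(crop,None,fx=2,fy=2,interpolation=cv2.INTER_CUBIC))
E
```

```text
[0.61585488 0.1313783  0.03933927] [179.96200177   0.18861416 -15.0365057 ] 19.6 0.24895653699071138 [-10.40887362   2.15557915   3.46370198] [  8.7  38.8  82.    0.   59.4 113.7]
```

View pics/crop5.png

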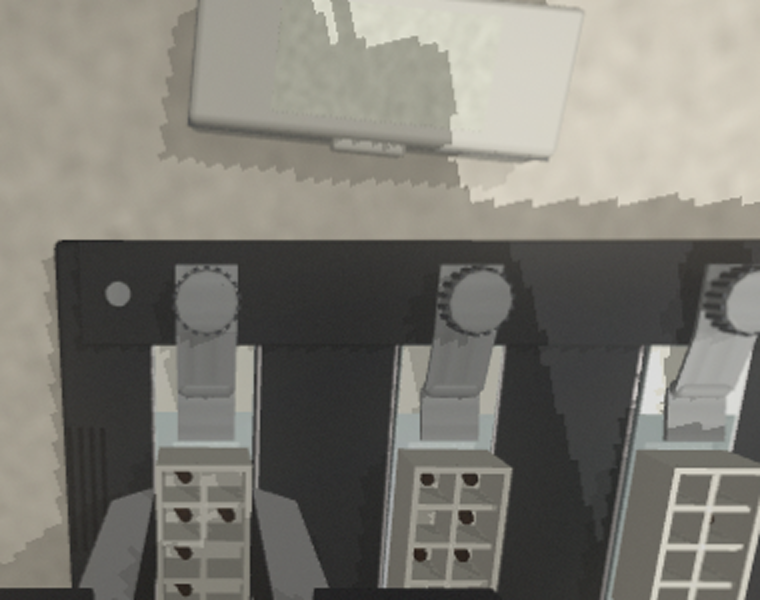

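Force rose to about 10.6 N while the motion stopped, and the view shows the glass end at the ledge line (row 346), level with its neighbours. One more small push will confirm it, then I'll relax, release and lift.

>>> arm_command(
  motion=[
    [[0,0,0],[0.006,0,0],-0.7],
    [[0,0,0],[0.006,0,0],-0.7],
  ],
)

```text
clock: 19.85
position: [0.616, 0.1314, 0.0394]
tool_rot: [180.0, 0.2, -15.0]
contact_force: [-14.5, 2.5, 5.5]
width: 0.249
finger_force: 35.0
```

Motion has stopped at 14.7 N, above the 8–13 N sliding range, so the slide is against the ledge.

>>> arm_command(
  motion=[
    [[0,0,0],[-0.016,0,0],-0.7],
    [[0,0,0],[-0.016,0,0],-0.7],
    [[0,0,0],[-0.016,0,0],-0.6],
    [[0,0,0],[-0.016,0,0],-0.3],
    [[0,0,0],[-0.016,0,0],0],
    [[0,0,0],[-0.016,0,0],0],
    [[0,0,0],[-0.016,0,0],0],
    [[0,0,0],[-0.016,0,-0.3],0],
    [[0,0,0],[-0.016,0,-0.6],0],
    [[0,0,0],[-0.016,0.25,-1],0],
    [[0,0,0],[-0.016,0.5,-1],0],
    [[0,0,0],[-0.016,0.8,-1],0],
    [[0,0,0],[-0.016,0.8,-1],0],
  ],
)

```text
clock: 21.15
position: [0.5995, 0.0674, 0.12]
tool_rot: [180.0, -0.0, -15.2]
contact_force: [-0.6, 0.7, 0.1]
width: 0.5
finger_force: 0.0
```

```bash
python3 - <<'E'
from h import *
st=manip.read_state();im=manip.capture("wrist");cv2.imwrite("pics/w6.png",im)
np.save("w6.npy",np.r_[st["position"],st["tool_rot"]]);print(st["position"],st["tool_rot"],st["clock"],st["width"],st["contact_force"])
crop=im[90:290,80:480];cv2.imwrite("pics/crop6.png",cv2.resize(crop,None,fx=2,fy=2,interpolation=cv2.INTER_CUBIC))
E
```

```text
[0.59945049 0.06735823 0.11997411] [ 1.79989732e+02 -2.77522496e-02 -1.51715724e+01] 21.15 0.49989515805855333 [-0.55296761  0.74321871  0.12832608]
```

View pics/crop6.png

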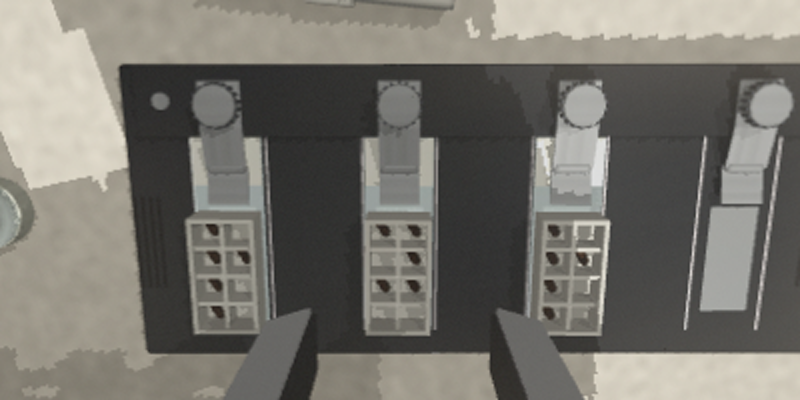

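The last view shows the moved slide under the first clip, with its block at rows 217–333 against 220–334 for its neighbours. Spacing matches to about 1 px, and the weak bay at right is empty. I'm handing it in.

```bash
python3 -c "
from cell import manip
print(manip.close_job())"
```

```text
the job is handed in; nothing more can be done
None
```

The weak clip was the one in the -y end bay (y = -96 mm). I drew that slide out and pushed it home against the ledge in the empty +y bay (y = +96 mm), left the two firmly held slides in place, let go and handed the job in at about 21 s. No verdict came back.

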